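# Pack the measuring tools into their case inserts

## Robot

A 6-joint arm with a two-finger parallel gripper is mounted at the origin on the work surface. World frame = base frame: x ahead of the robot, y to its left, z up, the work surface at z = 0. Lengths are in m, angles in rad, forces in N, time in s.
With the tool pointing down it reaches from about 0.3 to 0.875 m from the base axis. Payload 6.4 kg.
Tool frame: the origin (TCP) lies midway between the tips of the shut fingers; the grasp point (between the pads) lies 19 mm behind it (grasp_offset is the distance from the TCP to the grasp point, in m); z points along the fingers, y is the line along which they close (so a half turn about z gives the same grasp; the last joint's range is limited). The gripper opens to 85 mm and grips with 20 to 120 N. Pads are 22 mm wide; open, the fingers measure 114 mm over their backs; the gripper's body (76 mm by 85 mm) begins 54 mm behind the grasp point. The pads swing forward as they close: fully open they stand 13 mm farther back than shut.
Start: joints at [0.919, 0.181, 1.607, -0, 1.354, -0.206], TCP at [0.248, 0.519, 0.231] pointing down, gripper open.
Joint ranges: [-2.99, 2.99], [-0.89, 2.07], [0.3, 2.58], [-1.14, 4.28], [0, 2.63], [-3.12, 3.12]. Speed limits (rad/s): [2.57, 2.57, 3.01, 3.14, 3.14, 3.14].

## Interface

Orientations are given as a unit quaternion [w, x, y, z].
In Python, from bench import * gives the robot as it stands. The module is installed in compiled form; this text tells all that it offers.
- The arm moves only by the tool servo_tool, never from a script. Its argument "commands" is text: rows parted by semicolons, each of 7 numbers parted by spaces: the turn, a rotation vector about the tool's x, y, z in rad, then the shift along the tool's x, y, z in mm, then the opening, from 0 (shut) to 1 (fully open). In form: wx wy wz dx dy dz claw; .... A call has 1 to 5 rows; each row shifts and turns the commanded pose from where the row before left it, along the tool's axes as they then stand; what a row does not reach is not made up. A row lasts 1/8 s, in which the tool goes at most 62.5 mm and 10.7 degrees, less where a joint would pass 70% of its speed; a pose out of reach is approached as far as the arm can. A call with a gripper value outside its range is refused whole. The fingers move at their own pace and stop on an object; the grip force is fixed at half the most. Time passes only in rows, so rows that do not move let the fingers close. It gives the time, the measured TCP pose, the force, the opening and the grip force at its end, in the units of the state.
- get_obs(): the state, without advancing time (a new reading comes with each control period).
- camera(name): name is "side" or "top"; returns the picture (400x640x3 uint8, blue, green, red); there is no depth.
- calibration(name): a dict with "fx", "fy", "cx", "cy" (pixels), "k1" (the pictures are not rectified: a ray, as slopes to the right and down, at radius r is drawn at 1 + k1 r^2 times it, then the intrinsics apply), "R" (3x3) and "t" (3): a world point X has camera coordinates R X + t. Camera axes: x right, y down, z forward; pixel columns grow to the right and rows downward; lengths in m; the calibration is good to about 2 mm. A picture is of the moment at which its call begins. calibration takes no time and is no camera call.
- hand_in(): hands the job in; it is judged then, once.
The state is a dict: "time_s": time; "q": joint angles; "dq": joint speeds; "joint_efforts": joint torques, N m; "eef_pos": TCP position; "eef_rot": TCP orientation; "wrist_force": force on the tool from outside, world axes, zero at the start; "torque": the same for the moment, N m; "opening": opening from 0.0 (shut) to 1.0 (fully open); "grasp_force": force on a finger pad.
Only numpy, scipy, OpenCV 4.12 (cv2) and the standard library are available. Lean on these libraries where they do the work, as an engineer would, in place of code of your own. Each camera call takes 0.05 s, during which the arm holds its last target. There are 200 camera calls.

## Task

Put the four measuring tools (the multimeter, the dial gauge, the tape measure and the micrometer) one after another into the insert block whose cutout has that tool's shape, each lying face up and fully down on the floor of its cutout; the dial gauge is a springy fit and has to be pressed home. Leave the pliers and the screwdriver where they lie.

Things in the scene. Friction and masses are not known exactly. Their poses are not given: they have to be found in the camera images.
- meter: Hand multimeter: grey box 108 (x) x 58 (y) x 32 mm high, display towards +x and a round black selector, lying on its back. Origin: centre of its underside, z up. Grip it across its 58 mm width, high up, fingertips at least 11 mm above its underside.
- gauge: Dial gauge on its back: round steel case 56 mm in diameter, 28 mm high, white face, underside narrowed to 50 mm over its lowest 6 mm; a thin stem (10, then 6 mm thick, axis 10 mm up) sticks out along +x to 60 mm from the case's axis. Origin: centre of the round case's underside, z up. Grip the case across y, fingertips at least 12 mm above its underside.
- tape: Pocket tape measure lying flat: nearly square black case 58 (x) x 54 (y) x 30 mm high with a steel ring on its face. Origin: centre of its underside, z up. Grip it across y, fingertips at least 11 mm above its underside.
- micrometer: Micrometer lying flat: steel barrel, 20 mm diameter, along x (x -26 to +44 mm, then a 12 mm thick end to +54; axis 10 mm up); at its -x end a dark C-frame 14 mm thick (x -83 to -19, out to y = +32 mm). Origin: underside below the barrel's grip point, near the balance point, z up. Grip the barrel there, across y, fingertips about 7 mm above the underside.
- insert_meter: Black rigid block 140 (x) x 92 (y) x 14 mm high with one oblong cutout for the multimeter, 118 x 68 mm, centred, grey floor 4 mm above the bench (10 mm deep). The meter may lie in it either way round. Fixed. Origin: block underside, below where the seated tool's origin belongs; tool x along block x.
- insert_gauge: Black block 122 x 92 (y) x 14 mm; 8-sided cutout 66 mm wide centred on the origin, floor 3 mm above bench; stem slot 22 mm wide along +x to 68 mm. Rubber spring cheeks at +y and -y, 52 mm apart, stop the gauge about 6 mm above the floor: press it straight down (5 to 15 N) to the floor. Fixed. Origin: block underside, below where the seated tool's origin belongs; tool x along block x.
- insert_tape: Black rigid block 96 (x) x 92 (y) x 14 mm high with one nearly square cutout for the tape measure, 68 (x) x 64 (y) mm, centred, grey floor 4 mm above the bench (10 mm deep). Fixed. Origin: block underside, below where the seated tool's origin belongs; tool x along block x.
- insert_mic: Black block 14 mm high, x -99 to +70, y -26 to +48 mm. L-shaped cutout for the micrometer: broad part for the C-frame, x -89 to -13, y -16 to +38, and barrel slot, x -13 to +60, y -16 to +16; grey floor 8 mm above the bench (6 mm deep). Fixed. Origin: block underside, below where the seated tool's origin belongs; tool x along block x.
- pliers: Pliers with red handles, 145 x 36 mm, 13 mm high, lying among the tools; to be left alone. Origin: under their middle, jaws towards +x.
- screwdriver: Screwdriver with a thick orange handle (80 x 24 x 20 mm) and a thin shaft towards +x, 150 mm long in all; to be left alone. Origin: under its middle.
Things that resemble listed ones, but are neither listed nor needed, are in the scene too. Leave any blue or orange look-alike of the tape alone. What is shaped like the meter but red is not meant.

How it is judged:
By the outcome, as a careful person would: the job done as asked, in the order asked, and still so for the second after the job is handed in, with the robot touching nothing.
It also fails if it takes over 102 s, if anything falls off the work surface, if the arm or the gripper's body presses on something with over 40 N, if the wrist force passes 120 N, or if a joint passes its speed limit or range.

## Working session

There is one attempt and no reset: what is moved stays moved. The work goes in short steps, Python scripts to look and compute and a tool call to move; the robot and the scene stay as the last step left them, time stands still between calls to the robot, and variables do not carry over. Pictures are saved under pics/ and viewed, at most 14 in all, crops included, and the job is handed in when it is done.

Besides the shell and the picture viewer there is one more tool, called in YAML: its name, and indented under it one key for each argument. servo_tool: Moves the arm, as the interface text tells. Its arguments: {"type":"object","properties":{"commands":{"type":"string"}},"required":["commands"]}

```bash
mkdir -p pics
python3 - <<'E'
from bench import *
import cv2,numpy as np
np.set_printoptions(precision=4,suppress=True)
for n in("top","side"):
    cv2.imwrite(f"pics/{n}0.png",camera(n)); c=calibration(n);print(n,c)
o=get_obs();print(o)
E
```

```text
top {'fx': 374.08010080443955, 'fy': 374.08010080443955, 'cx': 317.509272208616, 'cy': 196.70631741418657, 'k1': -0.04984555016260985, 'R': array([[ 0.0044, -1.    ,  0.0069],
       [-0.9831, -0.0056, -0.1828],
       [ 0.1829, -0.006 , -0.9831]]), 't': array([0.0519, 0.4486, 0.8218])}
side {'fx': 403.49845592513424, 'fy': 403.49845592513424, 'cx': 319.47223657061653, 'cy': 197.04143948350566, 'k1': -0.0913810021372236, 'R': array([[ 0.9683, -0.2494, -0.0165],
       [-0.1882, -0.684 , -0.7048],
       [ 0.1645,  0.6855, -0.7093]]), 't': array([-0.4292,  0.1564,  0.9892])}
{'time_s': 0.1, 'q': array([ 0.9187,  0.1815,  1.6079,  0.    ,  1.3538, -0.2063]), 'dq': array([ 0.0005,  0.0001, -0.0022,  0.0002, -0.0002, -0.0004]), 'joint_efforts': array([ -0.0011, -44.5881, -35.224 ,  -0.0003,   0.0042,   0.    ]), 'eef_pos': array([0.2476, 0.5184, 0.2305]), 'eef_rot': array([-0.0003,  0.221 ,  0.9753, -0.0007]), 'wrist_force': array([-0.6896,  0.1141, -0.0767]), 'torque': array([-0.0287,  0.0217,  0.0309]), 'grasp_force': 0.0, 'opening': 1.0016487985165627}
```

View pics/top0.png

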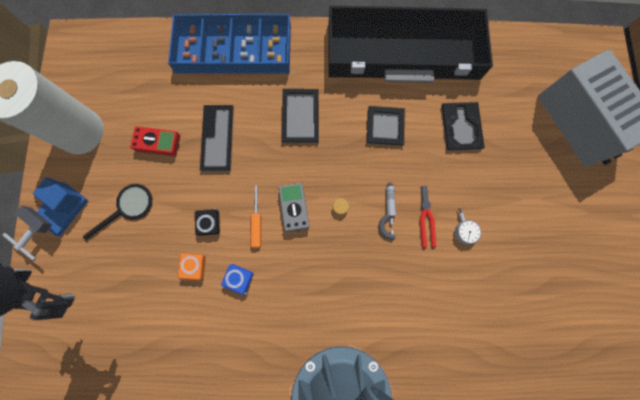

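View pics/side0.png

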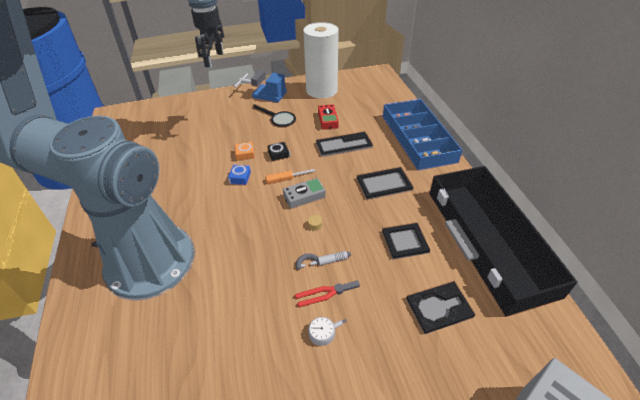

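Run:
```python
import cv2
im=cv2.imread("pics/top0.png")
for i,(a,b) in enumerate([(180,345),(345,490)]):
    cv2.imwrite(f"pics/crop{i}.png",cv2.resize(im[90:255,a:b],None,fx=3.6,fy=3.6,interpolation=cv2.INTER_CUBIC))
```

```text
(no output)
```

View pics/crop0.png

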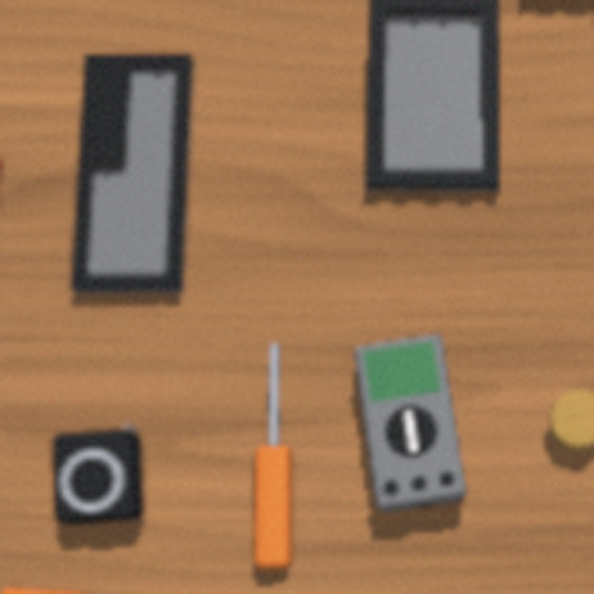

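View pics/crop1.png

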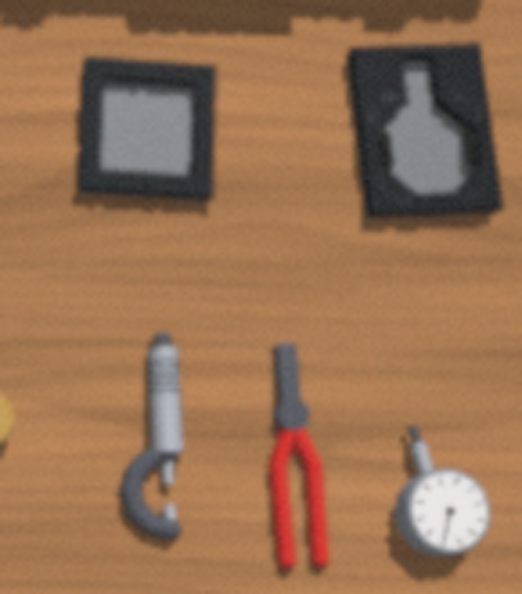

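```bash
cat > h.py <<'E'
import numpy as np
from bench import calibration,get_obs
from scipy.optimize import least_squares
from scipy.spatial.transform import Rotation as Ro
def project(P,c):
    X=P@c["R"].T+c["t"]; s=X[:,:2]/X[:,2:]
    s=s*(1+c["k1"]*(s**2).sum(1,keepdims=True))
    return s*[c["fx"],c["fy"]]+[c["cx"],c["cy"]]
def fit(pts,cam="top",x0=(.55,0,0)):
    "pts: rows (u,v, x,y,z mm in object frame); returns x,y,yaw, rms px"
    c=calibration(cam); A=np.array(pts,float)
    def f(p):
        co,s=np.cos(p[2]),np.sin(p[2]); m=A[:,2:]/1e3
        W=np.c_[p[0]+co*m[:,0]-s*m[:,1],p[1]+s*m[:,0]+co*m[:,1],m[:,2]]
        return (project(W,c)-A[:,:2]).ravel()
    r=least_squares(f,x0,loss="soft_l1"); return r.x,np.abs(f(r.x)).reshape(-1,2).round(1)
def to(x,y,z,yaw):
    "turn about tool z (deg/rad), then shift in mm along tool axes after turn (tool y along object +y)"
    o=get_obs(); w,a,b,c=o["eef_rot"]; R=Ro.from_quat([a,b,c,w]).as_matrix()
    ang=np.arctan2(R[1,1],R[0,1]); d=(np.pi/2+yaw-ang+np.pi/2)%np.pi-np.pi/2
    R2=R@Ro.from_rotvec([0,0,-d]).as_matrix()
    print("t",round(o["time_s"],2),"pos",o["eef_pos"].round(4),"q6",round(o["q"][5],2),"wz",round(-d,3),"shift",(R2.T@(np.array([x,y,z])-o["eef_pos"])*1e3).round(1),"tilt",Ro.from_matrix(R.T@Ro.from_rotvec([0,0,ang-np.pi/2]).as_matrix()@np.diag([-1,1,-1.])).as_rotvec().round(3))
E
cat > poses.py <<'E'
from h import *
S=lambda ox,L:[[u/3.6+ox-.36,v/3.6+90-.36,*m] for u,v,*m in L]
P={
"meter":S(180,[(357,347,54,29,32),(438,336,54,-29,32),(464,497,-54,-29,32),(380,510,-54,29,32)]),
"tape":S(180,[(92,481,0,0,30),(53,438,29,27,30),(136,431,29,-27,30),(59,520,-29,27,30)]),
"insert_meter":S(180,[(386,22,59,34,4),(483,22,59,-34,4),(384,172,-59,34,14),(485,172,-59,-34,14)]),
"insert_mic":S(180,[(87,57,70,48,14),(191,55,70,-26,14),(181,293,-99,-26,0),(130,72,60,16,8),(178,73,60,-16,11),(167,273,-89,-16,14),(87,275,-89,38,11),(92,172,-13,38,8),(125,172,-13,16,8)]),
"insert_tape":S(345,[(102,88,34,32,9),(192,92,34,-32,4),(99,173,-34,32,14),(190,178,-34,-32,9),(85,60,48,46,14),(215,66,48,-46,14),(76,192,-48,46,0)]),
"insert_gauge":S(345,[(405,66,68,11,8),(427,66,68,-11,3),(420,193,-33,13.7,14),(455,190,-33,-13.7,14),(348,50,77,46,14),(479,45,77,-46,14),(366,214,-45,46,0),(500,207,-45,-46,7)]),
"gauge":S(345,[(449,511,0,0,28),(413,430,60,0,10)]),
"mic":S(345,[(161,335,54,0,10),(162,345,44,0,10),(167,452,-26,0,10),(170,538,-83,5,10)]),
}
if __name__=="__main__":
    for k,v in P.items():
        p,r=fit(v); print(k,p.round(4),r.tolist())
E
python3 poses.py
```

```text
meter [0.426  0.1099 0.1599] [[0.9, 0.1], [1.1, 0.6], [0.8, 0.1], [0.9, 0.3]]
tape [0.3881 0.3113 0.0898] [[1.1, 0.7], [0.0, 0.2], [0.0, 0.1], [1.0, 1.9]]
insert_meter [0.6588 0.0979 0.0153] [[0.2, 0.5], [0.1, 0.7], [0.1, 0.7], [0.2, 0.4]]
insert_mic [0.6161 0.2937 0.0022] [[0.6, 0.6], [0.1, 0.0], [0.6, 0.7], [0.5, 0.0], [0.4, 0.8], [0.7, 0.8], [0.2, 0.5], [0.6, 0.2], [0.3, 0.2]]
insert_tape [ 0.6347 -0.1142 -0.0594] [[0.0, 1.7], [0.1, 0.3], [0.2, 0.3], [0.3, 0.7], [0.4, 0.3], [0.0, 0.5], [0.1, 1.3]]
insert_gauge [ 0.6225 -0.3111  0.0624] [[1.6, 1.4], [0.1, 1.0], [0.6, 0.5], [0.4, 0.8], [1.0, 0.7], [0.1, 0.8], [0.2, 1.6], [0.0, 0.9]]
gauge [ 0.3688 -0.3002  0.2301] [[0.1, 0.6], [0.1, 0.6]]
mic [ 0.4368 -0.1216  0.046 ] [[0.2, 0.5], [0.1, 0.8], [0.7, 0.2], [0.4, 0.0]]
```

```bash
python3 -c "
from h import *
to(.426,.110,.009,.16)"
```

```text
t 0.1 pos [0.2476 0.5184 0.2305] q6 -0.21 wz -0.606 shift [-111.3 -431.4  221.8] tilt [-0.002 -0.    -0.   ]
```

servo_tool:
  commands: "0 0 -0.15 0 0 0 1; 0 0 -0.15 0 0 0 1; 0 0 -0.15 0 0 0 1; 0 0 -0.156 0 0 0 1; 0 0 0 -11 -43 10 1"

```text
time_s: 0.72
eef_pos: [0.2654, 0.4793, 0.2215]
eef_rot: [0.0, -0.082, 0.997, 0.001]
wrist_force: [0.3, -1.2, -0.2]
opening: 0.997
grasp_force: 0.0
```

servo_tool:
  commands: "0 0 0 -14 -55 15 1; 0 0 0 -14 -55 15 1; 0 0 0 -14 -55 15 1; 0 0 0 -14 -55 15 1; 0 0 0 -14 -55 15 1"

```text
time_s: 1.35
eef_pos: [0.3789, 0.2161, 0.1458]
eef_rot: [0.0, -0.08, 0.997, 0.0]
wrist_force: [0.3, 0.6, -0.6]
opening: 0.998
grasp_force: 0.0
```

servo_tool:
  commands: "0 0 0 -14 -55 15 1; 0 0 0 -14 -55 15 1; 0 0 0 0 0 0 1"

```text
time_s: 1.72
eef_pos: [0.4242, 0.1104, 0.1153]
eef_rot: [-0.001, -0.077, 0.997, -0.0]
wrist_force: [-0.1, 1.5, -1.1]
opening: 1.002
grasp_force: 0.0
```

```bash
python3 -c "
from h import *
to(.426,.110,.009,.16)
from bench import *
import cv2
im=camera('side');cv2.imwrite('pics/s1.png',cv2.resize(im[90:290,200:440],None,fx=3,fy=3))"
```

```text
t 1.73 pos [0.4242 0.1104 0.1153] q6 -1.74 wz -0.006 shift [ -1.9  -0.7 106.2] tilt [-0.    -0.002 -0.   ]
```

View pics/s1.png

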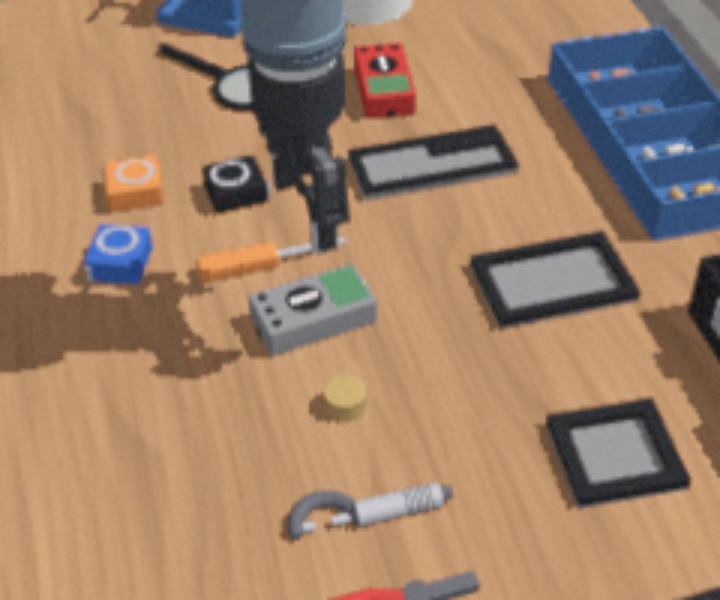

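```bash
python3 -c "
from h import *
S=lambda L:[[u/3+200-.33,v/3+90-.33,*m] for u,v,*m in L]
print(fit(S([(249,300,-54,29,32),(266,334,-54,-29,32),(376,297,54,-29,32),(350,266,54,29,32)]),'side',(.43,.11,.15)))
# insert tape: near edge right = -y
print(fit(S([(547,414,-48,46,14),(653,400,48,46,14),(689,480,48,-46,14),(577,497,-48,-46,14)]),'side',(.63,-.11,-.06)))
print(fit(S([(471,258,-70,46,14),(605,233,70,46,14),(637,288,70,-46,14),(500,320,-70,-46,14)]),'side',(.63,.1,.0)))
print(fit(S([(350,150,-99,48,14),(493,127,70,48,14),(518,155,70,-26,14),(362,190,-99,-26,14)]),'side',(.63,.3,.0)))
"
```

```text
(array([0.42565859, 0.110645  , 0.18534323]), array([[1.7, 1.2],
       [0.5, 1. ],
       [0.3, 1. ],
       [0.1, 1.4]]))
(array([ 0.63646115, -0.11263281, -0.09057129]), array([[0.2, 0.4],
       [0.1, 0.7],
       [0.3, 0.4],
       [0.1, 0.5]]))
(array([ 0.66157817,  0.09955305, -0.00449809]), array([[0.5, 0.8],
       [0.5, 0.6],
       [1.3, 1.6],
       [0.1, 0.1]]))
(array([0.61700449, 0.29822242, 0.01686339]), array([[1.4, 0.4],
       [0.3, 1.5],
       [0.1, 2.3],
       [0.8, 0.2]]))
```

servo_tool:
  commands: "0 0 0 -1 0 30 1; 0 0 0 -1 -1 30 1; 0 0 0 0 0 30 1; 0 0 0 0 0 16 1; 0 0 0 0 0 0 1"

```text
time_s: 2.4
eef_pos: [0.4242, 0.1143, 0.0094]
eef_rot: [-0.002, -0.081, 0.997, 0.0]
wrist_force: [-0.0, 0.4, -0.5]
opening: 0.999
grasp_force: 0.0
```

servo_tool:
  commands: "0 0 0 0 0 0 0.5; 0 0 0 0 0 0 0.5; 0 0 0 0 0 0 0.5; 0 0 0 0 0 0 0.5; 0 0 0 0 0 0 0.5"

```text
time_s: 3.02
eef_pos: [0.427, 0.1134, 0.0117]
eef_rot: [0.001, -0.08, 0.997, 0.0]
wrist_force: [-1.7, 1.8, 4.8]
opening: 0.66
grasp_force: 64.7
```

```bash
python3 -c "
from h import *
to(.66,.0985,.06,.005)"
```

```text
t 3.02 pos [0.427  0.1134 0.0117] q6 -1.74 wz 0.155 shift [-233.1  -16.1  -47.8] tilt [-0.     0.002  0.   ]
```

servo_tool:
  commands: "0 0 0 0 0 -25 0.5; 0 0 0 0 0 -25 0.5; 0 0 0.155 0 0 0 0.5; 0 0 0 -45 -3 0 0.5; 0 0 0 -45 -3 0 0.5"

```text
time_s: 3.65
eef_pos: [0.5172, 0.1077, 0.0613]
eef_rot: [0.001, -0.003, 1.0, 0.0]
wrist_force: [0.4, 0.2, -1.8]
opening: 0.661
grasp_force: 65.0
```

servo_tool:
  commands: "0 0 0 -48 -3 0 0.5; 0 0 0 -48 -3 0 0.5; 0 0 0 -47 -3 0 0.5; 0 0 0 0 0 0 0.5; 0 0 0 0 0 0 0.5"

```text
time_s: 4.28
eef_pos: [0.6579, 0.0994, 0.0599]
eef_rot: [-0.001, -0.003, 1.0, 0.0]
wrist_force: [-0.8, 0.4, -1.5]
opening: 0.667
grasp_force: 65.0
```

```bash
python3 -c "
from h import *
from bench import *
import cv2
to(.66,.0985,.015,.005)
im=camera('top');cv2.imwrite('pics/t2full.png',im);cv2.imwrite('pics/t2.png',cv2.resize(im[75:185,230:380],None,fx=5,fy=5))
im=camera('side');cv2.imwrite('pics/s2.png',cv2.resize(im[90:240,320:470],None,fx=4,fy=4))
to(.66,.0985,.015,.005)"
```

```text
t 4.28 pos [0.6579 0.0994 0.0599] q6 -1.6 wz 0.0 shift [-2.1 -0.9 44.9] tilt [ 0.    -0.002  0.   ]
t 4.38 pos [0.6576 0.0996 0.0602] q6 -1.6 wz 0.001 shift [-2.5 -1.1 45.2] tilt [ 0.    -0.001  0.   ]
```

View pics/s2.png

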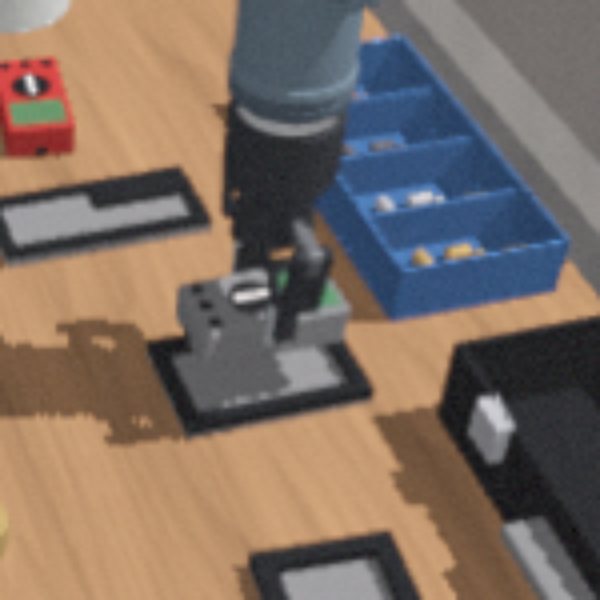

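```bash
python3 -c "
from h import *
S=lambda L:[[u/4+320-.375,v/4+90-.375,*m] for u,v,*m in L]
c=calibration('side')
for n,x,y in (('c',.658,.099),('dial',.653,.099),('fl',.604,.128),('nl',.604,.07),('nr',.712,.07),('fr',.712,.128)):
  p=project(np.array([[x,y,.081]]),c)[0]; print(n,(p-[320,90])*4+1.5)
c=calibration('top')
for n,x,y in (('c',.658,.099),('dial',.653,.099),('fl',.604,.128),('nl',.604,.07),('nr',.712,.07),('fr',.712,.128)):
  p=project(np.array([[x,y,.081]]),c)[0]; print(n,(p-[230,75])*5+2)
"
```

```text
c [263.47833256 295.70190324]
dial [256.67363175 296.95188988]
fl [175.50966255 282.92600366]
nl [203.61153045 336.74085645]
nr [352.7791276  308.77171968]
fr [320.05588343 256.90119097]
c [345.31071338 148.27443875]
dial [345.150004  158.3675809]
fl [280.03971587 258.28362822]
nl [407.10844265 259.01565481]
nr [408.95887945  41.28541637]
fr [285.12733294  40.55964227]
```

View pics/t2.png

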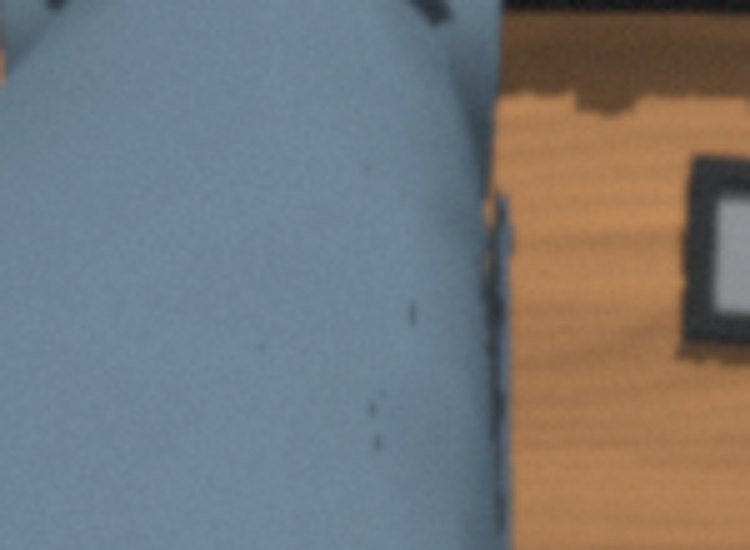

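servo_tool:
  commands: "0 0 0 -2 -1 15 0.5; 0 0 0 0 0 15 0.5; 0 0 0 0 0 8 0.5; 0 0 0 0 0 6 0.5; 0 0 0 0 0 0 0.5"

```text
time_s: 5.0
eef_pos: [0.6611, 0.0983, 0.0162]
eef_rot: [0.0, -0.003, 1.0, -0.0]
wrist_force: [-0.2, -0.3, -1.9]
opening: 0.658
grasp_force: 65.1
```

servo_tool:
  commands: "0 0 0 0 0 1 0.5; 0 0 0 0 0 0 1; 0 0 0 0 0 0 1; 0 0 0 0 0 0 1; 0 0 0 0 0 -10 1"

```text
time_s: 5.62
eef_pos: [0.6602, 0.0982, 0.0247]
eef_rot: [-0.001, -0.003, 1.0, 0.0]
wrist_force: [0.4, 0.4, -0.9]
opening: 1.0
grasp_force: 0.0
```

servo_tool:
  commands: "0 0 0 0 0 -30 1; 0 0 0 0 0 -40 1; 0 0 0 0 0 -40 1; 0 0 0 40 -20 0 1; 0 0 0 50 -30 0 1"

```text
time_s: 6.25
eef_pos: [0.5715, 0.0476, 0.137]
eef_rot: [0.002, -0.003, 1.0, -0.0]
wrist_force: [-0.0, -0.8, -0.3]
opening: 0.997
grasp_force: 0.0
```

```bash
python3 -c "
from h import *
to(.369,-.300,.010,.23)"
```

```text
t 6.25 pos [0.5715 0.0476 0.137 ] q6 -1.7 wz -0.223 shift [ 276.9 -292.1  126.5] tilt [-0.001  0.003  0.   ]
```

servo_tool:
  commands: "0 0 -0.11 0 0 0 1; 0 0 -0.113 0 0 0 1; 0 0 0 40 -42 0 1; 0 0 0 40 -42 0 1; 0 0 0 40 -42 0 1"

```text
time_s: 6.88
eef_pos: [0.4823, -0.1034, 0.1362]
eef_rot: [0.001, -0.114, 0.993, -0.001]
wrist_force: [1.2, -0.5, -0.8]
opening: 1.002
grasp_force: 0.0
```

servo_tool:
  commands: "0 0 0 40 -42 10 1; 0 0 0 40 -42 10 1; 0 0 0 40 -42 10 1; 0 0 0 37 -40 10 1; 0 0 0 0 0 0 1"

```text
time_s: 7.5
eef_pos: [0.3659, -0.3025, 0.0957]
eef_rot: [0.0, -0.111, 0.994, -0.001]
wrist_force: [1.6, 1.2, -0.1]
opening: 0.998
grasp_force: 0.0
```

```bash
python3 -c "
from h import *
from bench import *
import cv2
to(.369,-.300,.010,.23)
a=camera('top')[90:160,270:370]; b=camera('side')
b1=b[155:215,350:420]; b2=b[270:370,290:490]
r=lambda i,w,h:cv2.resize(i,(w,h),interpolation=cv2.INTER_CUBIC)
cv2.imwrite('pics/m3.png',np.vstack([np.hstack([r(a,285,200),r(b1,233,200)]),r(b2,518,259)]))
cv2.imwrite('pics/s3.png',b)"
```

```text
t 7.5 pos [ 0.3659 -0.3025  0.0957] q6 -2.73 wz -0.007 shift [-3.6  1.8 85.7] tilt [-0.001 -0.    -0.   ]
```

View pics/m3.png

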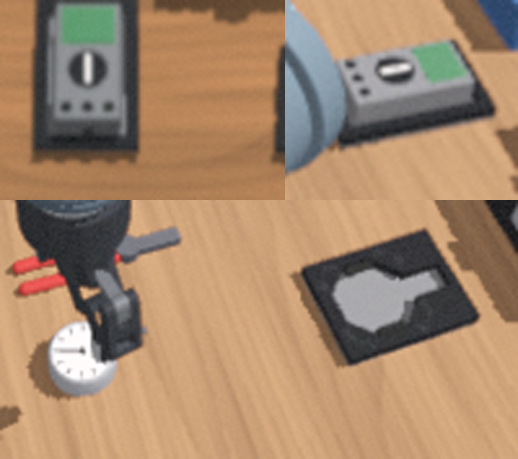

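```bash
python3 -c "
from h import *
S=lambda L:[[u/2.59+290-.3,(v-200)/2.59+270-.3,*m] for u,v,*m in L]
c=calibration('side')
r=least_squares(lambda p:project(np.array([[p[0],p[1],.028]]),c)[0]-[321.7-.3,327.9-.3],(.37,-.3)).x;print('gauge',r)
# block-frame with centre at 0: outer
p,e=fit(S([(304,268,-61,46,14),(427,231,61,46,14),(478,318,61,-46,14),(350,353,-61,-46,14)]),'side',(.64,-.3,.06));print('blockcentre',p,e.tolist())
St=lambda L:[[u/3.6+345-.36,v/3.6+90-.36,*m] for u,v,*m in L]
p,e=fit(St([(348,50,61,46,14),(479,45,61,-46,14),(366,214,-61,46,0),(500,207,-61,-46,7)]),'top',(.64,-.3,.06));print('top',p,e.tolist())
# slot tip floor far corner & octagon, side
p,e=fit(S([(440,272,68,11,3),(444,287,68,-11,9),(376,331,-13.7,-33,14),(404,314,13.7,-33,14),(333,290,-33,13.7,9)]),'side',(.62,-.3,.06));print('cut',p,e.tolist())
p,e=fit(St([(405,66,68,11,8),(427,66,68,-11,3),(420,193,-33,13.7,14),(455,190,-33,-13.7,14),(467,172,-13.7,-33,9)]),'top',(.62,-.3,.06));print('cut top',p,e.tolist())
"
```

```text
gauge [ 0.37134363 -0.29725917]
blockcentre [ 0.63847121 -0.30838987  0.03074179] [[0.7, 1.0], [0.1, 0.6], [1.1, 0.0], [0.3, 2.6]]
top [ 0.63906622 -0.30925243  0.06805866] [[0.6, 0.8], [0.4, 1.1], [0.0, 1.5], [0.2, 0.6]]
cut [ 0.62527644 -0.30468566 -0.02200279] [[0.8, 0.9], [2.7, 0.3], [0.3, 0.5], [0.6, 3.1], [0.8, 0.2]]
cut top [ 0.62119054 -0.3107916   0.03465357] [[1.0, 1.1], [0.6, 0.4], [1.1, 0.8], [0.0, 1.4], [2.6, 0.5]]
```

servo_tool:
  commands: "0 0 0 -5 2.5 25 1; 0 0 0 0 0 25 1; 0 0 0 0 0 25 1; 0 0 0 0 0 11 1; 0 0 0 0 0 0 1"

```text
time_s: 8.22
eef_pos: [0.3722, -0.2947, 0.0092]
eef_rot: [-0.0, -0.115, 0.993, 0.0]
wrist_force: [-0.6, -1.2, 0.8]
opening: 0.998
grasp_force: 0.0
```

servo_tool:
  commands: "0 0 0 0 0 0 0.45; 0 0 0 0 0 0 0.45; 0 0 0 0 0 0 0.45; 0 0 0 0 0 0 0.45; 0 0 0 0 0 0 0.45"

```text
time_s: 8.85
eef_pos: [0.3727, -0.2967, 0.0111]
eef_rot: [0.001, -0.114, 0.993, -0.001]
wrist_force: [-1.6, 2.3, 11.3]
opening: 0.626
grasp_force: 60.9
```

```bash
python3 -c "
from h import *
to(.6225,-.3095,.06,.05)"
```

```text
t 8.85 pos [ 0.3727 -0.2967  0.0111] q6 -2.72 wz 0.178 shift [-249.   -25.4  -48.4] tilt [-0.002  0.001  0.   ]
```

servo_tool:
  commands: "0 0 0 0 0 -25 0.45; 0 0 0 0 0 -25 0.45; 0 0 0.178 0 0 0 0.45; 0 0 0 -40 -4 0 0.45; 0 0 0 -45 -4 0 0.45"

```text
time_s: 9.48
eef_pos: [0.4578, -0.2999, 0.06]
eef_rot: [0.0, -0.024, 1.0, -0.0]
wrist_force: [-0.4, -1.1, -1.4]
opening: 0.621
grasp_force: 64.4
```

servo_tool:
  commands: "0 0 0 -45 -5 0 0.45; 0 0 0 -45 -5 0 0.45; 0 0 0 -45 -5 0 0.45; 0 0 0 -29 -3 0 0.45; 0 0 0 0 0 0 0.45"

```text
time_s: 10.1
eef_pos: [0.6234, -0.309, 0.0594]
eef_rot: [0.0, -0.026, 1.0, -0.0]
wrist_force: [0.2, 0.9, -2.5]
opening: 0.617
grasp_force: 64.4
```

```bash
python3 -c "
from h import *
from bench import *
import cv2
to(.6225,-.3095,.020,.05)
b=camera('side');cv2.imwrite('pics/s4f.png',b)
t=camera('top');cv2.imwrite('pics/t4f.png',t)
r=lambda i,w,h:cv2.resize(i,(w,h),interpolation=cv2.INTER_CUBIC)
cv2.imwrite('pics/s4.png',np.hstack([r(b[255:345,390:490],500,450),r(t[90:180,430:490],300,450)]))
to(.6225,-.3095,.020,.05)
"
```

```text
t 10.1 pos [ 0.6234 -0.309   0.0594] q6 -2.25 wz 0.002 shift [ 1.  -0.4 39.4] tilt [-0.001  0.001  0.   ]
t 10.2 pos [ 0.621  -0.3088  0.0588] q6 -2.25 wz 0.0 shift [-1.5 -0.8 38.8] tilt [ 0.001 -0.001  0.   ]
```

View pics/s4.png

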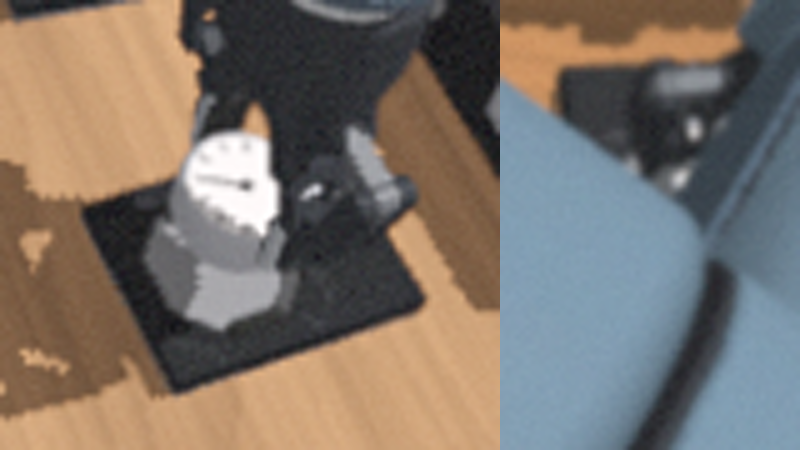

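```bash
python3 -c "
from h import *
c=calibration('side')
for uv in ((439.3,291.9),):
  print(least_squares(lambda p:project(np.array([[p[0],p[1],.0765]]),c)[0]-uv,(.6,-.3)).x)
for x,y in ((.621,-.309),):print(project(np.array([[x,y,.0765]]),c))
"
```

```text
[ 0.62172266 -0.30882686]
[[439.02054837 292.05220757]]
```

servo_tool:
  commands: "0 0 0 -1 -1 14 0.45; 0 0 0 0 0 14 0.45; 0 0 0 0 0 8 0.45; 0 0 0 0 0 4 0.45; 0 0 0 0 0 0 0.45"

```text
time_s: 10.82
eef_pos: [0.6225, -0.3099, 0.0188]
eef_rot: [-0.0, -0.025, 1.0, 0.0]
wrist_force: [-0.2, -0.3, -2.6]
opening: 0.623
grasp_force: 64.4
```

servo_tool:
  commands: "0 0 0 0 0 2 0.45; 0 0 0 0 0 1 0.45; 0 0 0 0 0 1 0.45; 0 0 0 0 0 0 0.45"

```text
time_s: 11.32
eef_pos: [0.6233, -0.3102, 0.0155]
eef_rot: [0.0, -0.025, 1.0, -0.0]
wrist_force: [0.7, 0.6, 1.0]
opening: 0.621
grasp_force: 64.7
```

servo_tool:
  commands: "0 0 0 0 0 1 0.45; 0 0 0 0 0 1 0.45; 0 0 0 0 0 0 0.45"

```text
time_s: 11.7
eef_pos: [0.6233, -0.3102, 0.0143]
eef_rot: [0.0, -0.025, 1.0, -0.0]
wrist_force: [-0.9, 2.3, 6.1]
opening: 0.623
grasp_force: 65.2
```

servo_tool:
  commands: "0 0 0 0 0 1 0.45; 0 0 0 0 0 1 0.45; 0 0 0 0 0 0 0.45"

```text
time_s: 12.08
eef_pos: [0.6233, -0.3103, 0.0142]
eef_rot: [0.0, -0.025, 1.0, -0.0]
wrist_force: [-7.7, 5.0, 17.4]
opening: 0.623
grasp_force: 66.4
```

servo_tool:
  commands: "0 0 0 0 0 -1 0.45; 0 0 0 0 0 0 1; 0 0 0 0 0 0 1; 0 0 0 0 0 0 1; 0 0 0 0 0 -10 1"

```text
time_s: 12.7
eef_pos: [0.622, -0.3097, 0.0213]
eef_rot: [-0.001, -0.025, 1.0, 0.001]
wrist_force: [0.1, -0.1, 0.5]
opening: 1.002
grasp_force: 0.0
```

servo_tool:
  commands: "0 0 0 0 0 -30 1; 0 0 0 0 0 0 0; 0 0 0 0 0 0 0; 0 0 0 0 0 0 0; 0 0 0 0 0 0 0"

```text
time_s: 13.32
eef_pos: [0.6223, -0.3098, 0.0512]
eef_rot: [-0.001, -0.025, 1.0, 0.001]
wrist_force: [0.6, -0.9, -0.9]
opening: 0.14
grasp_force: 0.0
```

servo_tool:
  commands: "0 0 0 0 0 0 0; 0 0 0 0 0 0 0; 0 0 0 0 0 10 0; 0 0 0 0 0 6 0; 0 0 0 0 0 2 0"

```text
time_s: 13.95
eef_pos: [0.6223, -0.3097, 0.0331]
eef_rot: [-0.001, -0.025, 1.0, 0.001]
wrist_force: [1.1, 0.6, -0.4]
opening: -0.002
grasp_force: 0.0
```

servo_tool:
  commands: "0 0 0 0 0 1 0; 0 0 0 0 0 1 0; 0 0 0 0 0 0.5 0; 0 0 0 0 0 0 0"

```text
time_s: 14.45
eef_pos: [0.623, -0.3102, 0.0319]
eef_rot: [0.0, -0.025, 1.0, -0.0]
wrist_force: [0.2, -0.0, -0.0]
opening: -0.001
grasp_force: 0.0
```

servo_tool:
  commands: "0 0 0 0 0 1 0; 0 0 0 0 0 0 0"

```text
time_s: 14.7
eef_pos: [0.6227, -0.3103, 0.0311]
eef_rot: [-0.0, -0.025, 1.0, -0.0]
wrist_force: [-2.8, -0.3, 3.8]
opening: -0.0
grasp_force: 1.7
```

servo_tool:
  commands: "0 0 0 0 0 1 0; 0 0 0 0 0 0 0"

```text
time_s: 14.95
eef_pos: [0.6228, -0.3103, 0.0311]
eef_rot: [-0.0, -0.025, 1.0, -0.0]
wrist_force: [-4.4, 1.6, 9.2]
opening: 0.0
grasp_force: 4.7
```

servo_tool:
  commands: "0 0 0 0 0 -10 0; 0 0 0 0 0 -40 0.5; 0 0 0 0 0 -40 1; 0 0 0 30 40 0 1; 0 0 0 30 50 0 1"

```text
time_s: 15.58
eef_pos: [0.5584, -0.2235, 0.1209]
eef_rot: [0.001, -0.024, 1.0, -0.001]
wrist_force: [-0.3, 0.5, -0.2]
opening: 0.846
grasp_force: 0.0
```

```bash
python3 -c "
from h import *
S=lambda L:[[u/3+200-.33,v/3+90-.33,*m] for u,v,*m in L]
print(fit(S([(230,174,0,0,30),(204,168,-29,27,30),(247,157,29,27,30),(213,191,-29,-27,30),(267,180,29,-27,30)]),'side',(.39,.31,.09)))
to(.388,.311,.010,.09)"
```

```text
(array([0.38828646, 0.31495869, 0.16658521]), array([[0.4, 0.1],
       [2.5, 0.4],
       [0.5, 1.6],
       [0.1, 1.8],
       [0.1, 0.3]]))
t 15.57 pos [ 0.5584 -0.2235  0.1209] q6 -2.2 wz -0.041 shift [122.  547.8 109.7] tilt [-0.002  0.003  0.   ]
```

servo_tool:
  commands: "0 0 -0.041 0 0 0 1; 0 0 0 11 50 0 1; 0 0 0 11 50 0 1; 0 0 0 11 50 0 1; 0 0 0 11 50 0 1"

```text
time_s: 16.2
eef_pos: [0.4962, -0.0267, 0.1203]
eef_rot: [0.001, -0.045, 0.999, -0.0]
wrist_force: [1.0, 0.5, -0.5]
opening: 1.0
grasp_force: 0.0
```

servo_tool:
  commands: "0 0 0 11 50 0 1; 0 0 0 11 50 0 1; 0 0 0 11 50 0 1; 0 0 0 11 50 0 1; 0 0 0 11 50 0 1"

```text
time_s: 16.82
eef_pos: [0.4186, 0.2176, 0.1204]
eef_rot: [0.001, -0.046, 0.999, 0.0]
wrist_force: [0.6, 0.3, 0.9]
opening: 1.0
grasp_force: 0.0
```

servo_tool:
  commands: "0 0 0 11 50 10 1; 0 0 0 12 48 20 1; 0 0 0 0 0 0 1; 0 0 0 0 0 0 1"

```text
time_s: 17.32
eef_pos: [0.3872, 0.3114, 0.0901]
eef_rot: [0.0, -0.046, 0.999, -0.0]
wrist_force: [-0.4, -0.5, -0.5]
opening: 1.0
grasp_force: 0.0
```

```bash
python3 -c "
from h import *
from bench import *
import cv2
to(.388,.312,.010,.09)
b=camera('side');cv2.imwrite('pics/s5f.png',b)
t=camera('top');cv2.imwrite('pics/t5f.png',t)
r=lambda i,w,h:cv2.resize(i,(w,h),interpolation=cv2.INTER_CUBIC)
cv2.imwrite('pics/s5.png',np.hstack([r(b[120:190,220:320],500,350),r(t[95:165,430:490],300,350)]))
"
```

```text
t 17.32 pos [0.3872 0.3114 0.0901] q6 -1.22 wz 0.002 shift [-0.8  0.5 80.1] tilt [-0.     0.001  0.   ]
```

View pics/s5.png

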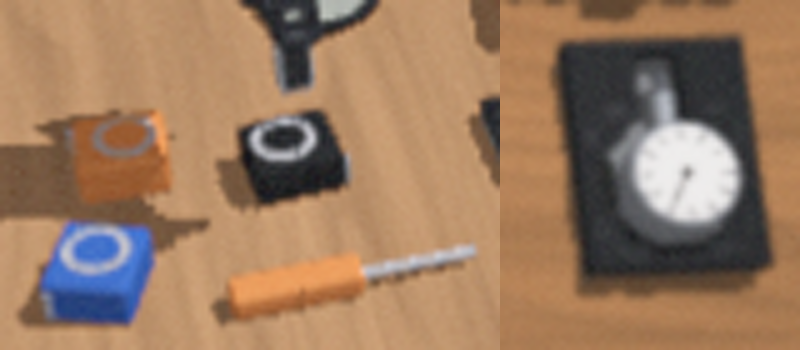

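```bash
python3 -c "
from h import *
S=lambda L:[[u/5+220-.4,v/5+120-.4,*m] for u,v,*m in L]
print(fit(S([(240,127,-29,27,30),(322,109,29,27,30),(346,156,29,-27,30)]),'side',(.39,.31,.09)))
print(fit(S([(282,140,0,0,30)]),'side',(.39,.31,.09))[0])
S=lambda ox,L:[[u/3.6+ox-.36,v/3.6+90-.36,*m] for u,v,*m in L]
print(fit(S(180,[(53,438,29,27,30),(136,431,29,-27,30),(59,520,-29,27,20)]),'top',(.39,.31,.09)))
"
```

```text
(array([0.39075113, 0.31214251, 0.07511215]), array([[1. , 0. ],
       [0.5, 0.4],
       [0.3, 0.3]]))
[0.38595231 0.31562789 0.09      ]
(array([0.38892852, 0.31180834, 0.06543109]), array([[0.1, 0.8],
       [0.1, 0.2],
       [0.2, 1.6]]))
```

servo_tool:
  commands: "0 0 0.01 -3 0.5 20 1; 0 0 0 0 0 25 1; 0 0 0 0 0 25 1; 0 0 0 0 0 10 1; 0 0 0 0 0 0 1"

```text
time_s: 18.05
eef_pos: [0.3903, 0.3114, 0.0098]
eef_rot: [-0.0, -0.04, 0.999, -0.0]
wrist_force: [0.2, -0.0, 0.1]
opening: 0.997
grasp_force: 0.0
```

servo_tool:
  commands: "0 0 0 0 0 0 0.45; 0 0 0 0 0 0 0.45; 0 0 0 0 0 0 0.45; 0 0 0 0 0 0 0.45; 0 0 0 0 0 0 0.45"

```text
time_s: 18.68
eef_pos: [0.3911, 0.3127, 0.0113]
eef_rot: [0.001, -0.041, 0.999, 0.001]
wrist_force: [0.3, -0.6, 5.3]
opening: 0.615
grasp_force: 63.7
```

servo_tool:
  commands: "0 0 0 0 0 -25 0.45; 0 0 0 0 0 -30 0.45; 0 0 0 0 0 -35 0.45; 0 0 0.075 0 0 0 0.45; 0 0 0.075 0 0 0 0.45"

```text
time_s: 19.3
eef_pos: [0.3902, 0.3123, 0.1009]
eef_rot: [0.001, 0.035, 0.999, 0.0]
wrist_force: [-1.0, 0.1, -2.1]
opening: 0.615
grasp_force: 64.0
```

```bash
python3 -c "
from h import *
to(.6355,-.1135,.10,-.075)"
```

```text
t 19.3 pos [0.3902 0.3123 0.1009] q6 -1.06 wz 0.004 shift [-276.5 -406.3    0.9] tilt [ 0.001  0.002 -0.   ]
```

servo_tool:
  commands: "0 0 0 -28 -41 0 0.45; 0 0 0 -28 -41 0 0.45; 0 0 0 -28 -41 0 0.45; 0 0 0 -28 -41 0 0.45; 0 0 0 -28 -41 0 0.45"

```text
time_s: 19.92
eef_pos: [0.5161, 0.0966, 0.1002]
eef_rot: [0.0, 0.034, 0.999, 0.0]
wrist_force: [0.2, 0.0, -2.4]
opening: 0.614
grasp_force: 64.1
```

servo_tool:
  commands: "0 0 0 -28 -41 0 0.45; 0 0 0 -28 -41 0 0.45; 0 0 0 -28 -41 0 0.45; 0 0 0 -28 -41 0 0.45; 0 0 0 -25 -38 0 0.45"

```text
time_s: 20.55
eef_pos: [0.6389, -0.1145, 0.1]
eef_rot: [0.0, 0.034, 0.999, -0.0]
wrist_force: [0.3, -0.2, -2.0]
opening: 0.617
grasp_force: 64.0
```

servo_tool:
  commands: "0 0 0 0 0 20 0.45; 0 0 0 0 0 20 0.45; 0 0 0 0 0 0 0.45; 0 0 0 0 0 0 0.45"

```text
time_s: 21.05
eef_pos: [0.638, -0.1119, 0.0598]
eef_rot: [-0.0, 0.034, 0.999, 0.0]
wrist_force: [0.7, 0.8, -2.3]
opening: 0.612
grasp_force: 64.1
```

```bash
python3 -c "
from h import *
from bench import *
import cv2
to(.6355,-.1135,.0155,-.075)
b=camera('side');cv2.imwrite('pics/s6f.png',b)
cv2.imwrite('pics/s6.png',cv2.resize(b[190:280,350:470],None,fx=6,fy=6,interpolation=cv2.INTER_CUBIC))
to(.6355,-.1135,.0155,-.075)
c=calibration('side')
for x,y in ((0,0),(-29,27),(29,27),(29,-27),(-29,-27)):
  P=get_obs()['eef_pos']+[x/1e3-.075*-y/1e3*1,y/1e3-.075*x/1e3,.019]; print((project(P[None],c)[0]-[350,190])*6+2.5)
"
```

```text
t 21.05 pos [ 0.638  -0.1119  0.0598] q6 -1.86 wz 0.008 shift [ 2.4 -1.8 44.3] tilt [ 0.    -0.001  0.   ]
t 21.1 pos [ 0.6386 -0.1122  0.0604] q6 -1.86 wz 0.007 shift [ 3.  -1.5 44.9] tilt [-0.     0.001  0.   ]
[360.25464229 187.63948648]
[269.96089955 148.82136266]
[406.1627046  128.45236678]
[453.0125331  227.54668547]
[312.02824513 249.65426458]
```

View pics/s6.png

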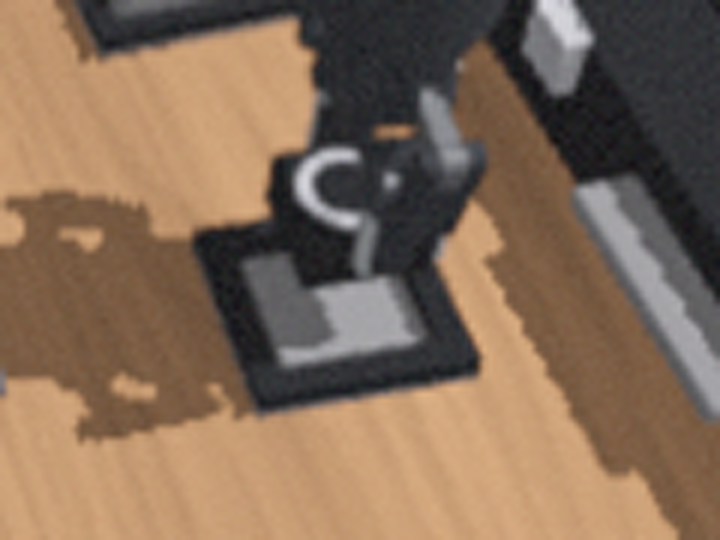

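servo_tool:
  commands: "0 0 0 2.5 -1.5 15 0.45; 0 0 0 0 0 15 0.45; 0 0 0 0 0 10 0.45; 0 0 0 0 0 4.5 0.45; 0 0 0 0 0 0 0.45"

```text
time_s: 21.72
eef_pos: [0.6358, -0.1143, 0.0154]
eef_rot: [-0.0, 0.034, 0.999, 0.0]
wrist_force: [-2.1, -0.1, 0.4]
opening: 0.616
grasp_force: 64.4
```

servo_tool:
  commands: "0 0 0 0 0 1 0.45; 0 0 0 0 0 0 1; 0 0 0 0 0 0 1; 0 0 0 0 0 0 1; 0 0 0 0 0 -10 1"

```text
time_s: 22.35
eef_pos: [0.6349, -0.114, 0.0236]
eef_rot: [-0.001, 0.034, 0.999, 0.0]
wrist_force: [-0.3, 0.1, -0.3]
opening: 1.0
grasp_force: 0.0
```

servo_tool:
  commands: "0 0 0 0 0 -30 1; 0 0 0 0 0 -40 1; 0 0 0 45 0 0 0.6; 0 0 0 50 0 0 0.6; 0 0 0 40 0 0 0.6"

```text
time_s: 22.98
eef_pos: [0.4995, -0.1048, 0.0949]
eef_rot: [0.0, 0.034, 0.999, -0.0]
wrist_force: [0.2, 0.5, -0.1]
opening: 0.597
grasp_force: 0.0
```

```bash
python3 -c "
from h import *
from bench import *
import cv2
to(.437,-.1216,.007,.046)
b=camera('side');cv2.imwrite('pics/s7f.png',b)
r=lambda i:cv2.resize(i,None,fx=4,fy=4,interpolation=cv2.INTER_CUBIC)
cv2.imwrite('pics/s7.png',np.hstack([r(b[210:300,285:375]),r(b[210:300,370:460])]))
"
```

```text
t 22.98 pos [ 0.4995 -0.1048  0.0949] q6 -1.94 wz -0.115 shift [ 63.3 -13.9  87.9] tilt [-0.     0.001  0.   ]
```

View pics/s7.png

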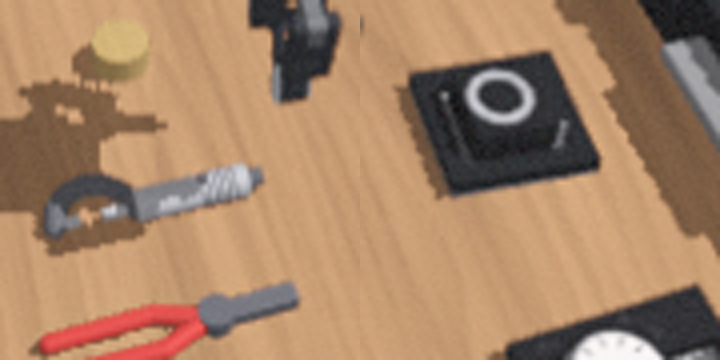

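```bash
python3 -c "
from h import *
S=lambda L:[[u/4+285-.4,v/4+210-.4,*m] for u,v,*m in L]
print(fit(S([(262,175,54,0,10),(252,178,44,0,10),(138,205,-22,0,10),(52,223,-80,0,10)]),'side',(.437,-.12,.05)))
to(.437,-.1216,.007,.046)
"
```

```text
(array([ 0.43744487, -0.11833169,  0.00968048]), array([[0.4, 0. ],
       [1. , 0.2],
       [1.4, 0.6],
       [0.6, 0.3]]))
t 23.02 pos [ 0.4945 -0.1032  0.0934] q6 -1.94 wz -0.114 shift [ 57.8 -15.9  86.7] tilt [ 0.001 -0.006  0.   ]
```

servo_tool:
  commands: "0 0 -0.108 0 0 0 0.6; 0 0 0 28 -7 10 0.6; 0 0 0 29 -7 20 0.6; 0 0 0 0 0 10 0.6; 0 0 0 0 0 0 0.6"

```text
time_s: 23.65
eef_pos: [0.4452, -0.1214, 0.0544]
eef_rot: [0.0, -0.019, 1.0, -0.0]
wrist_force: [0.5, 0.7, -0.5]
opening: 0.598
grasp_force: 0.0
```

```bash
python3 -c "
from h import *
to(.4375,-.120,.007,.04)
"
```

```text
t 23.65 pos [ 0.4452 -0.1214  0.0544] q6 -2.13 wz -0.001 shift [ 7.7  1.7 47.4] tilt [-0.  0.  0.]
```

servo_tool:
  commands: "0 0 0 7.5 1.5 15 0.6; 0 0 0 0 0 20 0.6; 0 0 0 0 0 12 0.6; 0 0 0 0 0 0 0.6"

```text
time_s: 24.15
eef_pos: [0.4373, -0.1198, 0.007]
eef_rot: [-0.0, -0.02, 1.0, 0.0]
wrist_force: [-0.5, -0.1, 0.9]
opening: 0.602
grasp_force: 0.0
```

servo_tool:
  commands: "0 0 0 0 0 0 0.1; 0 0 0 0 0 0 0.1; 0 0 0 0 0 0 0.1; 0 0 0 0 0 0 0.1; 0 0 0 0 0 0 0.1"

```text
time_s: 24.78
eef_pos: [0.4379, -0.1204, 0.0083]
eef_rot: [0.001, -0.02, 1.0, -0.0]
wrist_force: [-1.4, 1.2, 6.2]
opening: 0.2
grasp_force: 58.5
```

servo_tool:
  commands: "0 0 0 0 0 -25 0.1; 0 0 0 0 0 -35 0.1; 0 0 0 0 0 -30 0.1; 0 0 0.03 0 0 0 0.1; 0 0 0 0 0 0 0.1"

```text
time_s: 25.4
eef_pos: [0.4364, -0.1197, 0.0964]
eef_rot: [-0.001, -0.004, 1.0, 0.0]
wrist_force: [-0.6, 0.2, -2.7]
opening: 0.195
grasp_force: 59.4
```

```bash
python3 -c "
from h import *
to(.6165,.295,.10,.008)
"
```

```text
t 25.4 pos [ 0.4364 -0.1197  0.0964] q6 -2.11 wz 0.001 shift [-183.4  413.2   -3.6] tilt [ 0.001 -0.001  0.   ]
```

servo_tool:
  commands: "0 0 0 -18 41 0 0.1; 0 0 0 -18 41 0 0.1; 0 0 0 -18 41 0 0.1; 0 0 0 -18 41 0 0.1; 0 0 0 -18 41 0 0.1"

```text
time_s: 26.02
eef_pos: [0.5242, 0.0872, 0.0951]
eef_rot: [-0.002, -0.005, 1.0, 0.0]
wrist_force: [0.4, -0.5, -2.4]
opening: 0.202
grasp_force: 59.4
```

servo_tool:
  commands: "0 0 0 -18 41 0 0.1; 0 0 0 -18 41 0 0.1; 0 0 0 -18 41 0 0.1; 0 0 0 -18 41 0 0.1; 0 0 0 -20 43 0 0.1"

```text
time_s: 26.65
eef_pos: [0.6142, 0.2944, 0.0942]
eef_rot: [-0.002, -0.005, 1.0, -0.001]
wrist_force: [2.0, -0.1, -1.7]
opening: 0.203
grasp_force: 59.4
```

servo_tool:
  commands: "0 0 0 0 0 25 0.1; 0 0 0 0 0 20 0.1; 0 0 0 0 0 0 0.1; 0 0 0 0 0 0 0.1"

```text
time_s: 27.15
eef_pos: [0.6153, 0.293, 0.0521]
eef_rot: [-0.0, -0.004, 1.0, -0.0]
wrist_force: [0.0, -0.0, -2.3]
opening: 0.203
grasp_force: 59.5
```

```bash
python3 -c "
from h import *
from bench import *
import cv2
to(.6165,.295,.016,.008)
b=camera('side');cv2.imwrite('pics/s8f.png',b)
cv2.imwrite('pics/s8.png',cv2.resize(b[100:180,290:410],None,fx=6,fy=6,interpolation=cv2.INTER_CUBIC))
to(.6165,.295,.016,.008)
c=calibration('side')
for x,y in ((54,0),(44,0),(-22,0),(-83,0)):
  P=get_obs()['eef_pos']+[x/1e3,y/1e3,.0025]; print(x,(project(P[None],c)[0]-[290,100])*6+2.5)
"
```

```text
t 27.15 pos [0.6153 0.293  0.0521] q6 -1.31 wz 0.0 shift [-1.2  2.  36.1] tilt [-0. -0. -0.]
t 27.2 pos [0.6159 0.2932 0.0531] q6 -1.31 wz 0.0 shift [-0.5  1.8 37.1] tilt [ 0.     0.001 -0.   ]
54 [457.43326587 184.24491665]
44 [439.30209539 187.25009232]
-22 [318.22089466 207.41649906]
-83 [204.19045462 226.56276367]
```

View pics/s8.png

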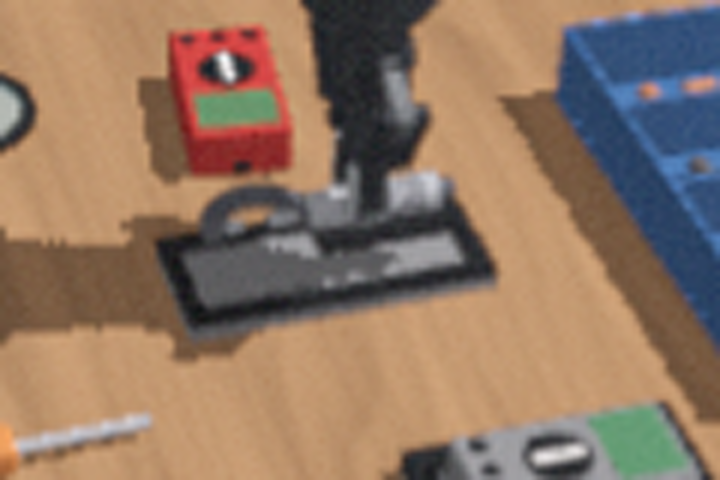

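servo_tool:
  commands: "0 0 0 -1 2 15 0.1; 0 0 0 0 0 12 0.1; 0 0 0 0 0 6 0.1; 0 0 0 0 0 3 0.1; 0 0 0 0 0 0 0.1"

```text
time_s: 27.82
eef_pos: [0.6164, 0.2957, 0.0165]
eef_rot: [0.0, -0.005, 1.0, 0.0]
wrist_force: [-0.3, 0.3, -0.9]
opening: 0.198
grasp_force: 59.7
```

servo_tool:
  commands: "0 0 0 0 0 0.5 0.1; 0 0 0 0 0 0 0.6; 0 0 0 0 0 0 0.6; 0 0 0 0 0 0 0.6; 0 0 0 0 0 -10 0.6"

```text
time_s: 28.45
eef_pos: [0.6155, 0.2954, 0.0251]
eef_rot: [-0.001, -0.005, 1.0, -0.0]
wrist_force: [0.9, -0.0, -0.1]
opening: 0.601
grasp_force: 0.0
```

servo_tool:
  commands: "0 0 0 0 0 -30 0.6; 0 0 0 0 0 -40 0.6; 0 0 0 0 0 -40 0.6; 0 0 0 60 0 -10 0.6; 0 0 0 60 0 0 0.6"

```text
time_s: 29.08
eef_pos: [0.4964, 0.2947, 0.1481]
eef_rot: [0.002, -0.004, 1.0, 0.001]
wrist_force: [-0.4, 0.9, 1.1]
opening: 0.599
grasp_force: 0.0
```

servo_tool:
  commands: "0 0 0 50 -50 0 0.6; 0 0 0 40 -50 0 0.6; 0 0 0 0 0 0 0.6; 0 0 0 0 0 0 0.6"

```text
time_s: 29.58
eef_pos: [0.4151, 0.2009, 0.1472]
eef_rot: [0.002, -0.004, 1.0, 0.0]
wrist_force: [0.5, 0.2, -0.8]
opening: 0.596
grasp_force: 0.0
```

```bash
python3 -c "
from h import *
from bench import *
import cv2
t=camera('top');b=camera('side')
r=lambda i,w,h:cv2.resize(i,(w,h),interpolation=cv2.INTER_CUBIC)
cv2.imwrite('pics/f.png',np.vstack([r(t[80:260,180:500],780,300),np.hstack([r(b[120:180,290:410],400,250),r(b[200:330,330:500],380,250)])]))
"
```

```text
(no output)
```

View pics/f.png

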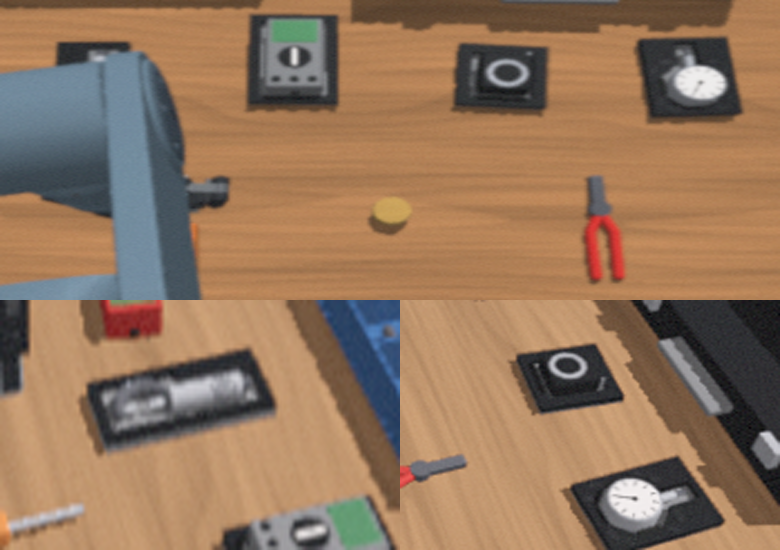

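```bash
python3 -c "
from bench import *
print(hand_in())"
```

```text
the job is handed in; nothing more can be done
None
```

The job is handed in: the multimeter, dial gauge, tape measure and micrometer were placed in that order, each face up in its own insert. The last pictures show all four inside their cutouts; the gauge was pressed home and measured at floor height, and the pliers and screwdriver were never touched.

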